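# Turn the bread stand to serve the cob

### The arm

A 6-joint arm with a two-finger parallel gripper is mounted at the origin on the work surface. World frame = base frame: x ahead of the robot, y to its left, z up, the work surface at z = 0. Lengths are in m, angles in rad, forces in N, time in s.
With the tool pointing down it reaches from about 0.375 to 0.9 m from the base axis. Payload 3.1 kg.
Tool frame: the origin (TCP) lies between the finger pads; the fingertips stand 19 mm ahead of it and the grasp point (between the pads) is the TCP (tip_extent is the distance from the TCP to the fingertips, in m); z points along the fingers, y is the direction in which the jaws open and shut (so a half turn about z gives the same grasp; the last joint's range is limited). The gripper opens to 85 mm and grips with 20 to 120 N. Pads are 22 mm wide; open, the fingers measure 114 mm over their backs; the gripper's body (76 mm by 85 mm) begins 54 mm behind the grasp point. The pads swing forward as they close: fully open they stand 13 mm farther back than shut.
Start: joints at [-1.355, 0.527, 1.433, -0, 1.181, -0.178], TCP at [0.24, -0.577, 0.219] pointing down, gripper open.
Joint ranges: [-3.08, 3.08], [-0.75, 2.2], [0.22, 2.44], [-1.43, 4.57], [0, 2.65], [-2.85, 2.85]. Speed limits (rad/s): [2.79, 2.79, 3.14, 3.14, 3.14, 3.14].

### API

Orientations are given as a 3x3 rotation matrix whose columns are the frame's x, y, z axes.
In Python, from bench import sense, capture, camera_params, close_job, trace, mark_of, tip_extent gives the robot as it stands.
- The arm moves only by the tool step_arm, never from a script. Its argument "steps" is one flat list of numbers, 7 for each row, row after row: the shift along the tool's x, y, z in m, then the turn, a rotation vector about the tool's x, y, z in degrees, then the finger opening in m, from 0 to 0.0854. In form: [x, y, z, ax, ay, az, hand, x, y, z, ax, ay, az, hand, ...]. A call has 1 to 10 rows; each row shifts and turns the pose as measured when the row begins, along the tool's axes as they then stand; what a row does not reach is not made up. A row lasts 1/10 s, in which the tool goes at most 50 mm and 8.59 degrees, less where a joint would pass 70% of its speed; a pose out of reach is approached as far as the arm can. A call with a gripper value outside its range is refused whole. The fingers move at their own pace and stop on an object; "squeeze" is the grip in N (left out, the last holds). Time passes only in rows, so rows that do not move let the fingers close. It gives the time, the measured TCP pose, the force and the opening at its end, in the units of the state.
- sense(): the state, without advancing time (a new reading comes with each control period).
- capture(name): name is "scene" or "top"; returns (picture, depth): 384x512x3 uint8, red, green, blue; 384x512 float32, m along the optical axis (not along the pixel's ray), 0 where there is no reading.
- camera_params(name): a dict with "intrinsics" (3x3 intrinsics, pixels), "world_from_camera" (4x4, takes a point from camera to world coordinates). Camera axes: x right, y down, z forward; pixel columns grow to the right and rows downward; lengths in m; the calibration is good to about 2 mm. A picture is of the moment at which its call begins. camera_params takes no time and is no camera call.
- close_job(): hands the job in, once; it reports no verdict.
Trained networks look in the newest picture that a camera, given by its name, has taken for a name from the list of things; names that differ only in an ending like _2 or _b are one class to them, and where a whole thing is asked for, a point or a joint stands for the part that bears it (a point fixed in the world has none). Each returns a list of dicts, best first, with "confidence" (0 to 1); they miss things now and then, are a little off and sometimes report something else, mostly with a low value. They report only what shows in the picture. A call takes as long as a camera call. They do not tell look-alikes from the thing itself.
- trace(camera, label): "pixels" (384x512 bool, what is visible of it) and "xy" ([column, row] in pixels, amid what is visible of it).
- mark_of(camera, label): "xy" ([column, row] in pixels: a listed point, or the origin of a listed thing).
The state is a dict: "clock": time; "joint_pos": joint angles; "qvel": joint speeds; "joint_torque": joint torques, N m; "tool_pos": TCP position; "eef_rot": TCP orientation; "wrist_force": force on the tool from outside, world axes, zero at the start; "wrist_torque": the same for the moment, N m; "grip_width": finger opening in m.
Only numpy, scipy, OpenCV 4.12 (cv2) and the standard library are available. Lean on these libraries where they do the work, as an engineer would, in place of code of your own. Each camera call takes 0.05 s, during which the arm holds its last target. There are 200 camera calls.

### The job

The cob, the round domed bread with a cross cut in its top, is to be served next: push the revolving bread stand gently round by its wooden handles with a fingertip until the cob stands squarely in front of the serving board, in line with the middle between the board's two pegs, then draw the hand clear. Push only on the handles: do not touch the breads or the turning disc itself, lift nothing, leave every bread and the jam jar on their places on the stand, and leave everything else on the table where it is.

Things in the scene. Friction and masses are not known exactly. Their poses are not given: they have to be found in the camera images.
- disc: the turning round wooden board of the bread stand with its four handles: 300 mm across, 16 mm thick, top 64 mm above the table. Origin on the upright turning axis at table height; x and y turn with it. It turns either way, at least one full turn from the start, stiffly (about 0.35 N m, some 2 N at a handle), and stays where it is left
- hub (a point): centre of the disc's top face, on the turning axis
- seat0 (a point): centre of the bread seat on the disc's +x axis (a darker round patch 104 mm across), 95 mm from the axis, on the top face
- seat1 (a point): centre of the bread seat on the disc's +y axis (a darker round patch 104 mm across), 95 mm from the axis, on the top face
- seat2 (a point): centre of the bread seat on the disc's -x axis (a darker round patch 104 mm across), 95 mm from the axis, on the top face
- seat3 (a point): centre of the bread seat on the disc's -y axis (a darker round patch 104 mm across), 95 mm from the axis, on the top face
- handle0 (a point): outer end, on the centre line, of the handle 45 deg anticlockwise from the disc's x axis: a level round wooden spoke 18 mm thick, centre line 56 mm above the table, free from 150 to 215 mm from the turning axis; it turns with the disc
- handle1 (a point): outer end, on the centre line, of the handle 135 deg anticlockwise from the disc's x axis: a level round wooden spoke 18 mm thick, centre line 56 mm above the table, free from 150 to 215 mm from the turning axis; it turns with the disc
- handle2 (a point): outer end, on the centre line, of the handle 225 deg anticlockwise from the disc's x axis: a level round wooden spoke 18 mm thick, centre line 56 mm above the table, free from 150 to 215 mm from the turning axis; it turns with the disc
- handle3 (a point): outer end, on the centre line, of the handle 315 deg anticlockwise from the disc's x axis: a level round wooden spoke 18 mm thick, centre line 56 mm above the table, free from 150 to 215 mm from the turning axis; it turns with the disc
- board: the fixed serving board beyond the disc: 130 x 170 mm, 20 mm thick, with two upright pegs 16 mm thick and 80 mm high (from the table) at its edge towards the disc, 110 mm apart between centres, 258 mm out from the turning axis. Its origin is on the turning axis of the stand at table height; its x axis points from there outwards through the middle between the two pegs
- serve_point (a point): the place over the disc, 95 mm from the axis, straight in line with the middle between the two pegs; fixed, does not turn: the cob's centre belongs here
- cob: the round domed cob, 84 mm across and 45 mm high, with a cross cut in its top; lies loose on one of the four seats; origin at the centre of its underside
- long_roll: long roll, 96 x 46 x 40 mm, loose on another seat; origin at the centre of its underside
- tin_loaf: small brick-shaped tin loaf, 84 x 54 x 45 mm, loose on another seat; origin at the centre of its underside
- ring_roll: ring-shaped roll with a hole, 84 mm across, 30 mm high, loose on another seat; origin at the centre of its underside
- jam_jar: small jam jar, 52 mm across, 45 mm high, standing loose in the middle of the disc; origin under its centre
- dish: white bowl, 80 mm across, 30 mm high, on the table near the stand's left, on the robot's side; bystander
- brush: brush lying on the table near the stand's right, on the robot's side; bystander
- honey_jar: honey jar, 64 mm across, 85 mm high, on the table near the stand's left, on the robot's side; bystander
- mug: mug, 80 mm across, 90 mm high, to the left of the stand; bystander
- loaf: large loaf, 206 x 108 x 95 mm, to the right of the stand; bystander
- spatula: spatula lying to the right of the stand; bystander
Not all that is in view belongs to the job. What is shaped like the ring_roll but black or red is not meant.

How it is judged:
By the outcome, as a careful person would: the job done as asked, in the order asked, and still so for the second after the job is handed in, with the robot touching nothing.
It also fails if it takes over 72 s, if anything falls off the work surface, if the arm or the gripper's body presses on something with over 40 N, if the wrist force passes 120 N, or if a joint passes its speed limit or range.

## Working session

There is one attempt and no reset: what is moved stays moved. The work goes in short steps, Python scripts to look and compute and a tool call to move; the robot and the scene stay as the last step left them, time stands still between calls to the robot, and variables do not carry over. Pictures are saved under pics/ and viewed, about 8 in all and at most 12, crops included, and the job is handed in when it is done.

Besides the shell and the picture viewer there is one more tool, called after "Emit:" as a command line: name --argument value ..., lists and objects as JSON in quotes. step_arm: Moves the arm, as the interface text tells. Its arguments: {"type":"object","properties":{"steps":{"type":"array"},"squeeze":{"type":"number"}},"required":["steps"]}

```bash
mkdir -p pics
cat > h.py <<'E'
from bench import *
import numpy as np, cv2
def ray_at_z(cam,xy,z):
    p=camera_params(cam);K=np.array(p["intrinsics"]);T=np.array(p["world_from_camera"])
    d=T[:3,:3]@np.linalg.inv(K)@np.array([xy[0],xy[1],1.]);o=T[:3,3]
    return o+d*(z-o[2])/d[2]
def proj(cam,P):
    p=camera_params(cam);K=np.array(p["intrinsics"]);T=np.linalg.inv(np.array(p["world_from_camera"]))
    c=K@(T[:3,:3]@np.array(P)+T[:3,3]);return c[:2]/c[2]
def save(cam,name):
    im,d=capture(cam);cv2.imwrite(f"pics/{name}.png",im[:,:,::-1]);return im,d
E
python3 - <<'E'
from h import *
np.set_printoptions(precision=4,suppress=True)
for c in("scene","top"): save(c,c+"0")
a=cv2.imread("pics/scene0.png");b=cv2.imread("pics/top0.png")
cv2.imwrite("pics/top0b.png",cv2.resize(b,(768,576)))
cv2.imwrite("pics/scene0b.png",cv2.resize(a,(768,576)))
hs=dict(hub=.064,seat0=.064,seat1=.064,seat2=.064,seat3=.064,handle0=.056,handle1=.056,handle2=.056,handle3=.056,board=0,serve_point=.064,cob=.064,disc=0)
for c in("top","scene"):
  for n,z in hs.items():
    for r in mark_of(c,n)[:2]:
        print(c,n,np.round(r["xy"],1),round(r["confidence"],2),ray_at_z(c,r["xy"],z)[:2])
print(sense())
E
```

```text
top hub [245.8 150.1] 0.69 [0.6794 0.0568]
top hub [246.1 181. ] 0.64 [0.5777 0.0555]
top seat0 [247.  153.8] 0.68 [0.6671 0.0529]
top seat0 [246.9 210.2] 0.65 [0.4825 0.0527]
top seat1 [247.  153.8] 0.68 [0.6671 0.0529]
top seat1 [246.9 210.2] 0.65 [0.4825 0.0527]
top seat2 [247.  153.8] 0.68 [0.6671 0.0529]
top seat2 [246.9 210.2] 0.65 [0.4825 0.0527]
top seat3 [247.  153.8] 0.68 [0.6671 0.0529]
top seat3 [246.9 210.2] 0.65 [0.4825 0.0527]
top handle0 [202.1 228.8] 0.94 [0.4214 0.1997]
top handle0 [290.4 131.2] 0.9 [ 0.7433 -0.0901]
top handle1 [202.1 228.8] 0.94 [0.4214 0.1997]
top handle1 [290.4 131.2] 0.9 [ 0.7433 -0.0901]
top handle2 [202.1 228.8] 0.94 [0.4214 0.1997]
top handle2 [290.4 131.2] 0.9 [ 0.7433 -0.0901]
top handle3 [202.1 228.8] 0.94 [0.4214 0.1997]
top handle3 [290.4 131.2] 0.9 [ 0.7433 -0.0901]
top board [294.6 225.1] 0.54 [ 0.4315 -0.1071]
top board [247.3 211.4] 0.29 [0.4779 0.0545]
top cob [275.6 178.1] 0.65 [ 0.5872 -0.0408]
top disc [247.  179.8] 0.86 [0.5865 0.0558]
scene hub [267.  208.6] 0.63 [0.5825 0.0566]
scene hub [286.4 191.3] 0.58 [0.4812 0.0411]
sce
[... 820 characters left out ...]
0.0268]
scene cob [268.2 210.6] 0.23 [0.5867 0.0651]
scene disc [269.7 226.3] 0.74 [0.5769 0.0644]
scene disc [242.1 194.5] 0.26 [ 0.5251 -0.103 ]
{'clock': 1.4, 'joint_pos': array([-1.3545,  0.5275,  1.4327,  0.    ,  1.1814, -0.1785]), 'qvel': array([-0.0013,  0.0003,  0.0005, -0.0004,  0.0006, -0.0007]), 'joint_torque': array([  0.0001, -44.2319, -17.8414,  -0.0002,   0.0009,  -0.    ]), 'tool_pos': array([ 0.2404, -0.5769,  0.2185]), 'eef_rot': array([[ 0.9231,  0.3846,  0.    ],
       [ 0.3846, -0.9231, -0.    ],
       [ 0.    ,  0.    , -1.    ]]), 'wrist_force': array([-0.6117, -0.4948,  0.2093]), 'wrist_torque': array([ 0.0013, -0.0203, -0.0113]), 'grip_width': 0.08546242155477668}
```

View pics/top0b.png

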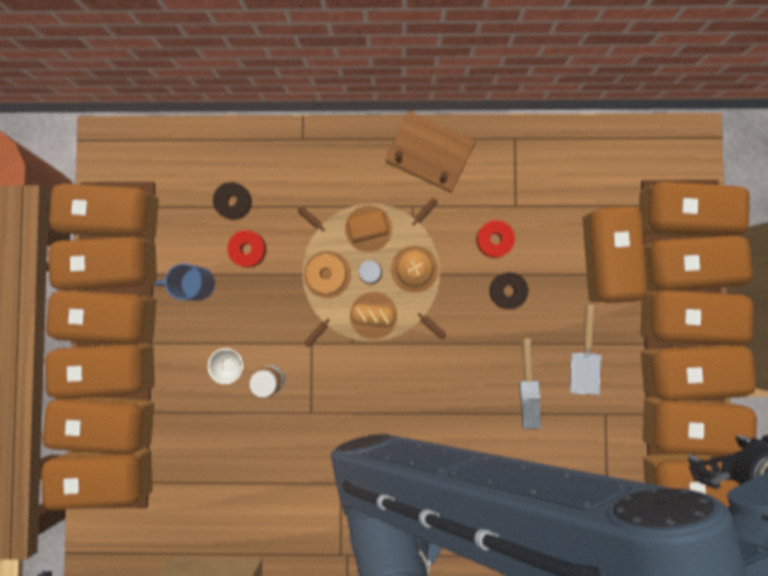

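View pics/scene0b.png

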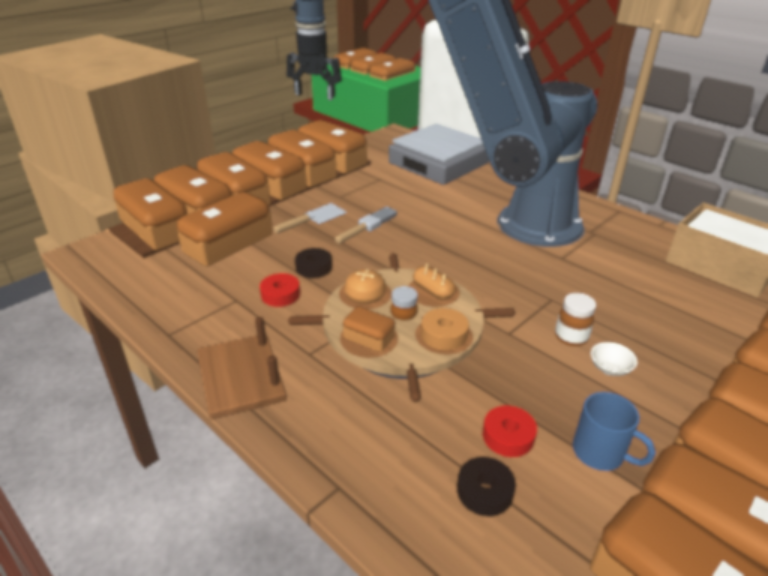

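The top view (768×576) shows the disc centred near (370,271), with the cob at its right (415,266). The board is up-right, with pegs at about (399,157) and (444,177). The disc has to turn roughly 60° anticlockwise. Next I measure this more exactly.

```bash
cat > meas.py <<'E'
from h import *
np.set_printoptions(precision=4,suppress=True)
im,d=capture("top")
H=[];
for r in mark_of("top","handle0"):
    p=ray_at_z("top",r["xy"],.056)[:2]
    print("handle",p,round(r["confidence"],2)); H.append(p)
def centre(n,cam="top",dz=.064,h=.045):
    r=trace(cam,n)
    for q in r[:2]:
        if cam=="top":
            m=q["pixels"]; K=np.array(camera_params(cam)["intrinsics"]);T=np.array(camera_params(cam)["world_from_camera"])
            v,u=np.nonzero(m&(d>0)); z=d[v,u]
            P=(T[:3,:3]@(np.linalg.inv(K)@np.vstack([u*z,v*z,z])))+T[:3,3:]
            ok=(P[2]>.06)
            (cx,cy),rr=cv2.minEnclosingCircle(np.c_[u,v].astype(np.float32))
            print(n,round(q["confidence"],2),"n",len(u),"mean",P[:,ok].mean(1),"bbox mid",(P[:2,ok].max(1)+P[:2,ok].min(1))/2,"span",np.ptp(P[:2,ok],axis=1))
for n in("cob","tin_loaf","long_roll","ring_roll","jam_jar","disc","board"): centre(n)
E
python3 meas.py
python3 - <<'E'
import cv2
b=cv2.imread("pics/top0.png")
c=b[65:165,190:330]
cv2.imwrite("pics/crop1.png",cv2.resize(c,(784,560),interpolation=cv2.INTER_CUBIC))
E
```

```text
handle [ 0.4305 -0.1038] 0.96
handle [0.4146 0.1881] 0.7
handle [ 0.7426 -0.0848] 0.65
handle [0.7313 0.2167] 0.61
handle [ 0.3404 -0.2957] 0.38
cob 0.98 n 508 mean [ 0.5833 -0.0409  0.1006] bbox mid [ 0.5848 -0.0416] span [0.0804 0.0774]
tin_loaf 0.74 n 417 mean [0.6727 0.0564 0.1084] bbox mid [0.6738 0.0571] span [0.0646 0.0825]
long_roll 0.64 n 388 mean [0.4851 0.0468 0.1008] bbox mid [0.4849 0.0473] span [0.0478 0.0945]
long_roll 0.61 n 5162 mean [0.5765 0.0504 0.0663] bbox mid [0.5802 0.0524] span [0.3182 0.3185]meas.py:17: RuntimeWarning: Mean of empty slice.
  print(n,round(q["confidence"],2),"n",len(u),"mean",P[:,ok].mean(1),"bbox mid",(P[:2,ok].max(1)+P[:2,ok].min(1))/2,"span",np.ptp(P[:2,ok],axis=1))
  ret = um.true_divide(
Traceback (most recent call last):
  File "meas.py", line 18, in <module>
    for n in("cob","tin_loaf","long_roll","ring_roll","jam_jar","disc","board"): centre(n)
                                                                                 ~~~~~~^^^
  File "meas.py", line 17, in centre
    print(n,round(q["confidence"],2),"n",len(u),"mean",P[:,ok].mean(1),"bbox mid",(P[:2,ok].max(1)+P[:2,ok].min(1))/2,"span",np.ptp(P[:2,ok],axis=1))
                                                                                   ~~~~~~~~~~~~^^^
ValueError: zero-size array to reduction operation maximum which has no identity
```

View pics/crop1.png

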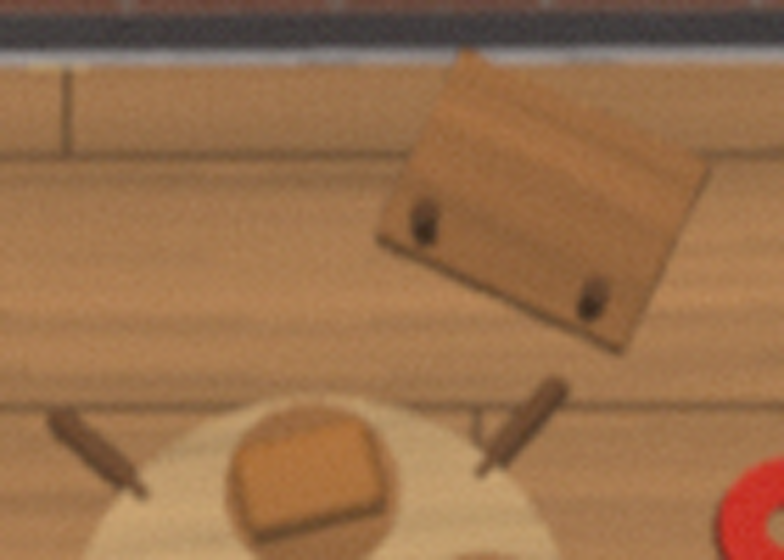

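```bash
cat > meas2.py <<'E'
from h import *
np.set_printoptions(precision=4,suppress=True)
px=lambda x,y:(190+(x+.5)/5.6-.5,65+(y+.5)/5.6-.5)
c=[ray_at_z("top",px(*q),.02)[:2] for q in [(378,240),(620,352),(708,170),(467,52)]]
for i in range(4): print("corner",c[i],"edge",np.linalg.norm(c[i]-c[i-1]))
fm=(c[0]+c[1])/2;bm=(c[2]+c[3])/2
print("front mid",fm,"back mid",bm,"yaw mid",np.degrees(np.arctan2(*(bm-fm)[::-1])),"yaw front normal",np.degrees(np.arctan2(*(c[0]-c[1])[::-1]))-90, "yaw back",np.degrees(np.arctan2(*(c[3]-c[2])[::-1]))-90)
pt=[ray_at_z("top",px(*q),.08)[:2] for q in [(425,208),(594,287)]]
print("pegtops",pt,np.linalg.norm(pt[0]-pt[1]),"mid",(pt[0]+pt[1])/2)
# disc fit: light wood colour
im,d=capture("top")
ms=trace("top","disc")
for r in ms[:1]:
    m=r["pixels"].astype(np.uint8); print("disc conf",r["confidence"],m.sum())
    m=cv2.morphologyEx(m,cv2.MORPH_OPEN,cv2.getStructuringElement(2,(15,15)))
    k=max(cv2.findContours(m,0,1)[0],key=cv2.contourArea)[:,0,:]
    P=np.array([ray_at_z("top",q,.064)[:2] for q in cv2.convexHull(k)[:,0,:]])
    A=np.c_[2*P,np.ones(len(P))];s=np.linalg.lstsq(A,(P**2).sum(1),rcond=None)[0]
    print("disc centre",s[:2],"r",np.sqrt(s[2]+s[:2]@s[:2]))
for n,z in(("jam_jar",.064),("cob",.064),("cob",.064)):
    for cam in("top","scene"):
        if cam=="scene": capture("scene")
        for r in mark_of(cam,n)[:2]: print(cam,n,ray_at_z(cam,r["xy"],z)[:2],r["confidence"])
        for r in trace(cam,n)[:1]:
            v,u=np.nonzero(r["pixels"]); 
            if cam=="top": print(" trace centroid@z.085",ray_at_z(cam,(u.mean(),v.mean()),.085)[:2],r["confidence"])
E
python3 meas2.py
```

```text
corner [0.8329 0.021 ] edge 0.12855435087268777
corner [ 0.7635 -0.1262] edge 0.162733564537135
corner [ 0.8755 -0.1803] edge 0.12432981734915739
corner [ 0.9494 -0.0334] edge 0.16443390058300908
front mid [ 0.7982 -0.0526] back mid [ 0.9125 -0.1068] yaw mid -25.40376758505672 yaw front normal -25.24973247816385 yaw back -26.72348131806686
pegtops [array([ 0.8353, -0.0077]), array([ 0.7886, -0.1057])] 0.10855292559231429 mid [ 0.8119 -0.0567]
disc conf 0.91 4950
disc centre [0.4954 0.0498] r 0.10996453290653975
top jam_jar [0.5803 0.0585] 0.66
 trace centroid@z.085 [0.576  0.0525] 0.75
scene jam_jar [0.5845 0.0615] 0.69
scene jam_jar [0.6703 0.0678] 0.64
top cob [ 0.5901 -0.0431] 0.78
top cob [0.6771 0.0647] 0.75
 trace centroid@z.085 [ 0.5849 -0.0416] 0.9
scene cob [0.4266 0.2063] 0.72
scene cob [ 0.5824 -0.0374] 0.59
top cob [ 0.5901 -0.0431] 0.78
top cob [0.6771 0.0647] 0.75
 trace centroid@z.085 [ 0.5849 -0.0416] 0.9
scene cob [0.6172 0.4719] 0.52
```

Pegs, board and handles all agree on the geometry:
- **Hub:** about (0.579, 0.0545).
- **Board yaw:** about -25.5°.
- **Cob:** at about -86.5°, so it needs about +61° anticlockwise.

I'll push the near-right handle, which is at about -131.5°.

Emit:
step_arm --steps '[0.03,-0.034,0,0,0,0,0,0.03,-0.034,0,0,0,0,0,0.03,-0.034,0,0,0,0,0,0.03,-0.034,0,0,0,0,0,0.03,-0.034,0,0,0,0,0,0.03,-0.034,0,0,0,0,0,0.03,-0.034,0,0,0,0,0,0.03,-0.034,0,0,0,0,0,0.03,-0.034,0,0,0,0,0,0.03,-0.034,0,0,0,0,0]'

```text
clock: 3.55
tool_pos: [0.3918, -0.1425, 0.217]
eef_rot: [[0.928, 0.372, 0.006], [0.372, -0.928, -0.012], [0.002, 0.013, -1.0]]
wrist_force: [0.6, -0.2, 0.4]
grip_width: 0.0001
```

Emit:
step_arm --steps '[0.019,-0.022,0,0,0,0,0,0.019,-0.022,0,0,0,0,0,0.019,-0.022,0,0,0,0,0,0,0,0,0,0,-8,0,0,0,0,0,0,-8,0,0,0,0,0,0,-8,0,0,0,0,0,0,0,0]'

```text
clock: 4.25
tool_pos: [0.4224, -0.0495, 0.218]
eef_rot: [[0.677, 0.736, 0.011], [0.736, -0.677, -0.012], [-0.001, 0.016, -1.0]]
wrist_force: [0.1, -0.6, -0.4]
grip_width: -0.0005
```

Emit:
step_arm --steps '[-0.004,0,0.03,0,0,0,0,-0.004,0,0.03,0,0,0,0,0,0,0.03,0,0,0,0,0,0,0.03,0,0,0,0,0,0,0.02,0,0,0,0,0,0,0.014,0,0,0,0,0,0,0,0,0,0,0]'

```text
clock: 4.95
tool_pos: [0.425, -0.0609, 0.0616]
eef_rot: [[0.695, 0.719, 0.024], [0.719, -0.695, -0.017], [0.004, 0.029, -1.0]]
wrist_force: [-0.1, -0.1, 0.1]
grip_width: 0.0002
```

Run:
```python
from h import *
im,d=save("scene","s1");t,_=save("top","t1")
s=sense();print(s["tool_pos"],s["eef_rot"])
a=cv2.resize(im[120:270,190:380,::-1],(760,600),interpolation=2);cv2.imwrite("pics/s1c.png",a)
```

```text
[ 0.42590337 -0.06114067  0.06303551] [[ 0.69403927  0.71945355  0.02638334]
 [ 0.71991748 -0.69382497 -0.01804799]
 [ 0.00532073  0.03151984 -0.99948896]]
```

View pics/s1c.png

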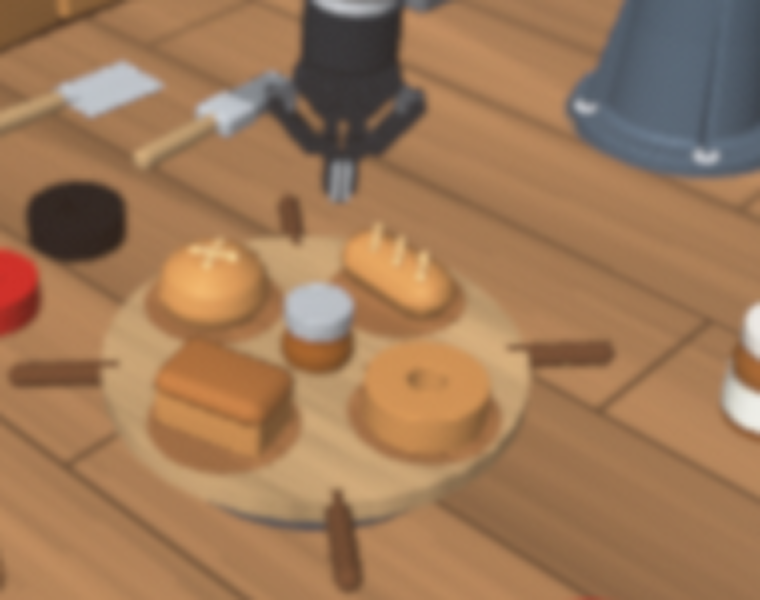

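The fingertip is beside the near-right handle on its clockwise side, low and clear of it, so I start pushing along the arc.

Emit:
step_arm --steps '[0,0.006,0,1.5,0,0,0,0,0.006,0,0,0,0,0,0,0.006,0,0,0,-1,0,-0.001,0.008,0,0,0,-2.4,0,-0.001,0.008,0,0,0,-2.4,0,-0.001,0.008,0,0,0,-2.4,0,-0.001,0.008,0,0,0,-2.4,0,-0.001,0.008,0,0,0,-2.4,0,-0.001,0.008,0,0,0,-2.4,0,-0.001,0.008,0,0,0,-2.4,0]'

```text
clock: 6.05
tool_pos: [0.4855, -0.1155, 0.0719]
eef_rot: [[0.43, 0.903, 0.02], [0.903, -0.43, -0.007], [0.002, 0.022, -1.0]]
wrist_force: [-0.2, 0.5, -0.6]
grip_width: -0.0001
```

```bash
cat > st.py <<'E'
from h import *
s=sense();hub=np.array([.579,.0545]);R=s["eef_rot"];r=s["tool_pos"][:2]-hub
y=R[:2,1];a=np.degrees(np.arctan2(y[1],y[0]))-90
print("tool z",s["tool_pos"][2],"r",np.linalg.norm(r),"tcp ang",np.degrees(np.arctan2(r[1],r[0])),"tool-radial ang",a,"down",R[:,2],"F",s["wrist_force"])
c,rad=np.linalg.norm(r),0
print("handle angle if touching", np.degrees(np.arctan2(r[1],r[0])+np.arcsin(.0235/c)))
E
python3 st.py
```

```text
tool z 0.07186266179566342 r 0.19406944585890967 tcp ang -118.81463294099184 tool-radial ang -115.45981087384371 down [ 0.02043401 -0.00725763 -0.99976486] F [-0.15605135  0.49139552 -0.64584962]
handle angle if touching -111.85958029888488
```

Run:
```python
from h import *
im,d=save("scene","s2");t,_=save("top","t2")
hub=np.array([.579,.0545])
for r in mark_of("top","handle0"):
    p=ray_at_z("top",r["xy"],.056)[:2]-hub; print(p+hub,np.hypot(*p),np.degrees(np.arctan2(p[1],p[0])),r["confidence"])
for r in trace("top","cob")[:2]:
    v,u=np.nonzero(r["pixels"]);p=ray_at_z("top",(u.mean(),v.mean()),.085)[:2]-hub;print("cob",np.hypot(*p),np.degrees(np.arctan2(p[1],p[0])),r["confidence"])
a=cv2.resize(im[120:270,190:380,::-1],(560,442),interpolation=2);cv2.imwrite("pics/s2c.png",a)
```

```text
[0.72790901 0.21106189] 0.216068316527693 46.43511474721801 0.83
[ 0.73992787 -0.08874805] 0.2154478662454881 -41.6735023424524 0.78
[0.41848779 0.20327967] 0.21885968634992672 137.17239101269917 0.78
[ 0.58684809 -0.03740382] 0.09223830153263037 -85.11908838401008 0.37
cob 0.09436485406511116 -86.13055460434883 0.88
```

View pics/s2c.png

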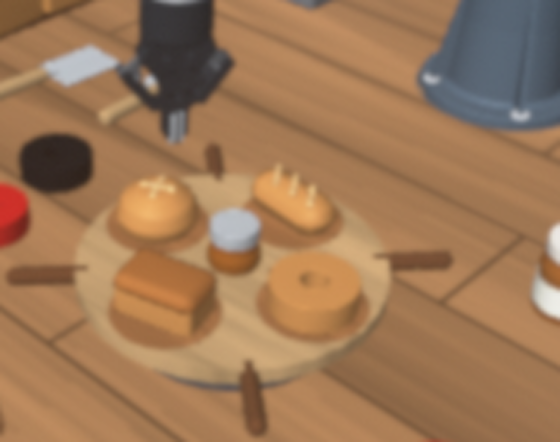

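The disc hasn't moved: the finger went past the handle without pushing it. I need to check where the fingertip really is.

Run:
```python
from h import *
print("tip_extent",tip_extent() if callable(tip_extent) else tip_extent)
im,d=capture("scene");s=sense();R=s["eef_rot"];p=s["tool_pos"]
cp=camera_params("scene");K=np.array(cp["intrinsics"]);T=np.array(cp["world_from_camera"])
v,u=np.mgrid[130:175,225:275];v=v.ravel();u=u.ravel();z=d[v,u]
P=(T[:3,:3]@(np.linalg.inv(K)@np.vstack([u*z,v*z,z]))+T[:3,3:]).T
q=(P-p)@R
ok=(z>0)&(abs(q[:,0])<.03)&(abs(q[:,1])<.06)&(P[:,2]>.02)
for a in sorted(q[ok].tolist(),key=lambda a:-a[2])[:14]: print(np.round(a,3))
print("proj tip .019",proj("scene",p+R[:,2]*.019),"tcp",proj("scene",p))
m=(z>0)&(P[:,2]>.035)&(P[:,2]<.075)&(abs(np.hypot(P[:,0]-.579,P[:,1]-.0545)-.185)<.035)
for a in P[m][::3]: print("h",np.round(a,3))
```

```text
tip_extent 0.019
[ 0.003 -0.038  0.015]
[ 0.02  -0.049  0.015]
[ 0.015 -0.034  0.014]
[ 0.012 -0.035  0.013]
[ 0.001 -0.053  0.012]
[ 0.012 -0.049  0.012]
[-0.008 -0.046  0.012]
[-0.005 -0.052  0.011]
[-0.002 -0.04   0.011]
[ 0.005 -0.038  0.01 ]
[ 0.017 -0.036  0.01 ]
[ 0.02  -0.046  0.01 ]
[ 0.009 -0.05   0.01 ]
[ 0.025 -0.043  0.01 ]
proj tip .019 [248.39208835 174.48017502] tcp [248.4967512  169.44869017]
h [ 0.444 -0.102  0.061]
h [ 0.436 -0.097  0.059]
h [ 0.449 -0.089  0.065]
h [ 0.453 -0.094  0.06 ]
h [ 0.447 -0.087  0.061]
h [ 0.456 -0.087  0.062]
h [ 0.446 -0.083  0.059]
h [ 0.46  -0.079  0.063]
h [ 0.461 -0.086  0.056]
h [ 0.46  -0.075  0.061]
```

```bash
python3 - <<'E'
from h import *
im,d=capture("scene");s=sense();R=s["eef_rot"];p=s["tool_pos"]
cp=camera_params("scene");K=np.array(cp["intrinsics"]);T=np.array(cp["world_from_camera"])
print("cam",T[:3,3])
for v in range(140,178,2):
    r=[]
    for u in (246,249,252):
        z=d[v,u];P=T[:3,:3]@(np.linalg.inv(K)@np.array([u*z,v*z,z]))+T[:3,3]
        r.append((np.round(P,3).tolist(),im[v,u].tolist()))
    print(v,*r)
E
python3 -c "
import cv2
a=cv2.imread('pics/t2.png')[170:250,200:330];cv2.imwrite('pics/t2c.png',cv2.resize(a,(780,480),interpolation=2))"
```

```text
cam [1.23581505 0.63679183 0.75517285]
140 ([0.505, -0.104, 0.189], [59, 56, 57]) ([0.492, -0.105, 0.183], [54, 50, 50]) ([0.483, -0.101, 0.182], [55, 50, 50])
142 ([0.509, -0.1, 0.185], [55, 50, 50]) ([0.497, -0.1, 0.181], [55, 50, 50]) ([0.483, -0.102, 0.174], [56, 51, 52])
144 ([0.506, -0.104, 0.176], [55, 49, 49]) ([0.497, -0.1, 0.174], [54, 49, 47]) ([0.484, -0.1, 0.169], [56, 51, 51])
146 ([0.504, -0.106, 0.168], [55, 49, 48]) ([0.496, -0.101, 0.167], [55, 50, 50]) ([0.484, -0.1, 0.162], [55, 50, 50])
148 ([0.507, -0.103, 0.163], [55, 50, 50]) ([0.499, -0.098, 0.162], [56, 51, 50]) ([0.48, -0.104, 0.152], [57, 52, 51])
150 ([0.506, -0.103, 0.156], [57, 51, 50]) ([0.496, -0.101, 0.153], [55, 49, 49]) ([0.485, -0.099, 0.149], [57, 53, 52])
152 ([0.503, -0.107, 0.146], [56, 50, 49]) ([0.493, -0.104, 0.143], [55, 49, 49]) ([0.482, -0.102, 0.139], [57, 52, 52])
154 ([0.5, -0.11, 0.136], [56, 50, 50]) ([0.498, -0.099, 0.14], [58, 52, 52]) ([0.486, -0.098, 0.136], [58, 52, 52])
156 ([0.502, -0.108, 0.131], [57, 51, 49]) ([0.494, -0.103, 0.13], [60, 54, 54]) ([0.487, -0.097, 0.129], [6
[... 585 characters left out ...]
128, 130]) ([0.486, -0.098, 0.093], [143, 127, 116])
168 ([0.403, -0.209, -0.002], [160, 120, 87]) ([0.492, -0.104, 0.085], [142, 123, 111]) ([0.387, -0.194, -0.003], [165, 128, 98])
170 ([0.41, -0.202, -0.005], [155, 114, 79]) ([0.402, -0.194, -0.005], [164, 121, 84]) ([0.395, -0.187, -0.005], [170, 125, 86])
172 ([0.419, -0.192, -0.004], [134, 99, 68]) ([0.411, -0.186, -0.005], [152, 112, 77]) ([0.408, -0.174, -0.001], [165, 121, 83])
174 ([0.429, -0.183, -0.004], [146, 107, 74]) ([0.419, -0.178, -0.006], [135, 100, 69]) ([0.413, -0.169, -0.004], [147, 109, 74])
176 ([0.439, -0.172, -0.002], [162, 118, 82]) ([0.431, -0.166, -0.003], [148, 109, 75]) ([0.424, -0.158, -0.002], [137, 101, 70])
```

View pics/t2c.png

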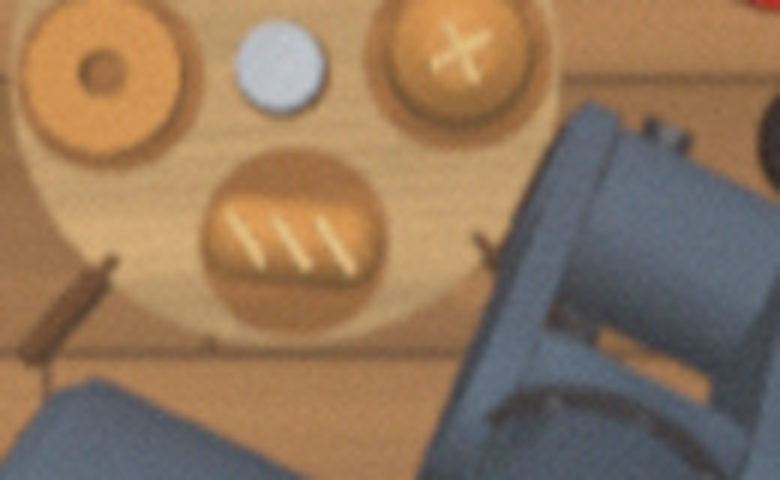

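The depth image puts the true fingertip at about z = 0.081, roughly 28 mm higher than the reported pose implies, so the finger passed over the handle. I'll go back along the arc slightly raised, then descend lower and check with the camera.

Emit:
step_arm --steps '[0,0,-0.015,1.2,0,0,0,0.001,-0.008,0,0,0,2.4,0,0.001,-0.008,0,0,0,2.4,0,0.001,-0.008,0,0,0,2.4,0,0.001,-0.008,0,0,0,2.4,0,0.001,-0.008,0,0,0,2.4,0,0.001,-0.008,0,0,0,2.4,0,0.001,-0.008,0,0,0,2.4,0,0,-0.01,0,0,0,0,0,0,-0.01,0,0,0,0,0]'

```text
clock: 7.35
tool_pos: [0.42, -0.06, 0.0875]
eef_rot: [[0.685, 0.729, -0.005], [0.729, -0.685, 0.005], [0.0, -0.007, -1.0]]
wrist_force: [-0.5, -0.1, -0.4]
grip_width: -0.0
```

```bash
cat > tip.py <<'E'
from h import *
np.set_printoptions(precision=4,suppress=True)
im,d=capture("scene");s=sense();R=s["eef_rot"];p=s["tool_pos"]
cp=camera_params("scene");K=np.array(cp["intrinsics"]);T=np.array(cp["world_from_camera"])
v,u=np.mgrid[0:384,0:512];v=v.ravel();u=u.ravel();z=d[v,u]
P=(T[:3,:3]@(np.linalg.inv(K)@np.vstack([u*z,v*z,z]))+T[:3,3:]).T
c=im[v,u].astype(int)
ok=(z>0)&(np.hypot(*(P[:,:2]-p[:2]).T)<.05)&(P[:,2]>.03)&(np.ptp(c,axis=1)<25)
Q=P[ok];Q=Q[np.argsort(Q[:,2])]
print("tool",p,"R",R.ravel(),"F",s["wrist_force"]);print("lowest grey pts",Q[:8]); print("tip xy mean",Q[Q[:,2]<Q[0,2]+.03].mean(0)); np.save("q",Q)
E
python3 tip.py; python3 st.py
```

```text
tool [ 0.4176 -0.0584  0.0874] R [ 0.6845  0.729  -0.0084  0.7291 -0.6844  0.0064 -0.0011 -0.0105 -0.9999] F [-1.7183  0.7003 -0.1155]
lowest grey pts [[ 0.4283 -0.0538  0.1012]
 [ 0.4266 -0.0471  0.1035]
 [ 0.4289 -0.0492  0.1036]
 [ 0.4202 -0.0486  0.1036]
 [ 0.4341 -0.0529  0.1042]
 [ 0.4276 -0.0505  0.1061]
 [ 0.4313 -0.0598  0.1072]
 [ 0.4274 -0.0466  0.1077]]
tip xy mean [ 0.428  -0.0525  0.1177]
tool z 0.08736232642295254 r 0.19699472104829696 tcp ang -145.029572134636 tool-radial ang -133.19376831367572 down [-0.00841878  0.0064182  -0.99994396] F [-1.71830911  0.70030543 -0.11547881]
handle angle if touching -138.17829749871277
```

Emit:
step_arm --steps '[0,0,0.02,-0.5,0,0,0,0,0,0.018,0,0,0,0,0,0,0.01,0,0,0,0,0,0,0.006,0,0,0,0,0,0,0,0,0,0,0]'

```text
clock: 7.9
tool_pos: [0.4172, -0.0574, 0.0326]
eef_rot: [[0.682, 0.732, 0.001], [0.732, -0.682, -0.001], [-0.0, 0.001, -1.0]]
wrist_force: [0.0, 0.1, 0.7]
grip_width: -0.0003
```

```bash
python3 tip.py; python3 st.py
```

```text
tool [ 0.4173 -0.0575  0.0329] R [ 0.6815  0.7318  0.0011  0.7318 -0.6815 -0.0011 -0.0001  0.0016 -1.    ] F [-1.0885  0.7159  0.0145]
lowest grey pts [[ 0.4226 -0.0475  0.0491]
 [ 0.4215 -0.0443  0.0501]
 [ 0.4262 -0.0487  0.0502]
 [ 0.4285 -0.0509  0.0502]
 [ 0.4159 -0.0451  0.0509]
 [ 0.4282 -0.0556  0.0517]
 [ 0.4226 -0.0477  0.0528]
 [ 0.426  -0.0491  0.0537]]
tip xy mean [ 0.4237 -0.0499  0.0652]
tool z 0.03289034598983923 r 0.19665309715904455 tcp ang -145.29850070751132 tool-radial ang -132.96464405595106 down [ 0.00112931 -0.00114796 -0.9999987 ] F [-1.08851111  0.71594311  0.01445695]
handle angle if touching -138.43526689840664
```

Emit:
step_arm --steps '[0,0,0.006,0,0,0,0,0,0.007,0,0,0,0,0,0,0.007,0,0,0,0,0,0,0.007,0,0,0,0,0,0,0.007,0,0,0,-1.5,0,-0.001,0.008,0,0,0,-2.4,0,-0.001,0.008,0,0,0,-2.4,0]'

```text
clock: 8.65
tool_pos: [0.4486, -0.0889, 0.0278]
eef_rot: [[0.594, 0.805, -0.003], [0.805, -0.594, 0.002], [-0.001, -0.004, -1.0]]
wrist_force: [-1.0, 2.8, -0.6]
grip_width: 0.0002
```

```bash
python3 st.py
cat > ang.py <<'E'
from h import *
hub=np.array([.579,.0545]);capture("top")
for r in mark_of("top","handle0")[:5]:
    p=ray_at_z("top",r["xy"],.056)[:2]-hub; print("handle",np.round(np.hypot(*p),3),np.degrees(np.arctan2(p[1],p[0])).round(1),round(r["confidence"],2))
for n in("cob","jam_jar","tin_loaf","long_roll","ring_roll"):
  for r in trace("top",n)[:1]:
    v,u=np.nonzero(r["pixels"]);p=ray_at_z("top",(u.mean(),v.mean()),.085)[:2]-hub;print(n,np.round(np.hypot(*p),4),np.degrees(np.arctan2(p[1],p[0])).round(1),len(u),round(r["confidence"],2))
E
python3 ang.py
```

```text
tool z 0.027849540213349858 r 0.1938378995303821 tcp ang -132.27127438144333 tool-radial ang -126.42129265834193 down [-0.00346012  0.00171596 -0.99999254] F [-0.96975142  2.84483992 -0.64518431]
handle angle if touching -125.30787255618087
handle 0.227 52.0 0.91
handle 0.377 93.6 0.67
handle 0.213 -37.2 0.66
cob 0.0974 -80.3 501 0.96
jam_jar 0.0025 -115.1 200 0.66
tin_loaf 0.0975 9.0 433 0.59
long_roll 0.0944 -168.3 431 0.67
ring_roll 0.0946 99.8 568 0.93
```

Contact is good, the force is about 3 N, and the disc is turning. I keep going.

Emit:
step_arm --steps '[-0.001,0.008,0,0,0,-2.4,0,-0.001,0.008,0,0,0,-2.4,0,-0.001,0.008,0,0,0,-2.4,0,-0.001,0.008,0,0,0,-2.4,0,-0.001,0.008,0,0,0,-2.4,0,-0.001,0.008,0,0,0,-2.4,0,-0.001,0.008,0,0,0,-2.4,0,-0.001,0.008,0,0,0,-2.4,0]'

```text
clock: 9.8
tool_pos: [0.4899, -0.1186, 0.0267]
eef_rot: [[0.285, 0.958, -0.026], [0.958, -0.285, 0.013], [0.005, -0.029, -1.0]]
wrist_force: [-1.9, 0.0, 1.1]
grip_width: -0.0
```

```bash
python3 st.py;python3 ang.py
```

```text
tool z 0.026697520987637925 r 0.19470778686498058 tcp ang -117.2399925876889 tool-radial ang -106.56971986269971 down [-0.02637311  0.01282772 -0.99956986] F [-1.89842272  0.01204108  1.09037916]
handle angle if touching -110.30785388517756
handle 0.209 -20.4 0.7
handle 0.217 68.1 0.61
cob 0.0947 -64.5 464 0.84
jam_jar 0.0021 -123.0 231 0.77
tin_loaf 0.0961 24.8 423 0.92
long_roll 0.0936 -149.6 297 0.63
ring_roll 0.093 114.9 495 0.94
```

Emit:
step_arm --steps '[-0.001,0.009,0,-0.8,0,-1.4,0,-0.001,0.009,0,-0.6,0,-1.4,0,-0.001,0.009,0,-0.4,0,-1.8,0,-0.001,0.009,0,-0.3,0,-2,0,-0.001,0.009,0,-0.3,0,-2,0,-0.001,0.009,0,-0.3,0,-2,0,-0.001,0.009,0,-0.3,0,-2,0,-0.001,0.009,0,-0.3,0,-2,0]'

```text
clock: 10.95
tool_pos: [0.5573, -0.1369, 0.0257]
eef_rot: [[0.019, 1.0, 0.023], [1.0, -0.019, 0.008], [0.008, 0.023, -1.0]]
wrist_force: [-1.9, 1.2, 0.4]
grip_width: -0.0003
```

```bash
python3 st.py;python3 ang.py
```

```text
tool z 0.02566325686976005 r 0.19267025982848315 tcp ang -96.47641079676556 tool-radial ang -91.09250054436775 down [ 0.02277482  0.00805055 -0.99970821] F [-1.85566054  1.18176047  0.40382983]
handle angle if touching -89.4705977324898
handle 0.096 46.5 0.72
handle 0.212 90.4 0.67
handle 0.22 1.8 0.63
handle 0.489 -108.9 0.44
cob 0.0956 -44.9 476 0.69
jam_jar 0.004 -142.9 197 0.75
tin_loaf 0.0969 43.6 464 0.69
long_roll 0.0974 -126.9 294 0.67
ring_roll 0.3348 62.8 505 0.97
```

Emit:
step_arm --steps '[-0.001,0.009,0,0.6,0,-2.4,0,-0.001,0.009,0,0.3,0,-2.4,0,-0.001,0.009,0,0,0,-2.4,0,-0.001,0.008,0,0,0,-2.4,0,-0.001,0.006,0,0,0,-2.4,0]'

```text
clock: 11.8
tool_pos: [0.5917, -0.1381, 0.0256]
eef_rot: [[-0.194, 0.981, -0.007], [0.981, 0.194, 0.012], [0.013, -0.004, -1.0]]
wrist_force: [-2.8, -0.3, 2.0]
grip_width: -0.0004
```

```bash
python3 st.py;python3 ang.py
python3 - <<'E'
from h import *
save("top","t3");b=cv2.imread("pics/t3.png")
cv2.imwrite("pics/t3c.png",cv2.resize(b[65:235,190:340],(706,600*4//3)[:1]+(800,))[:600]) if 0 else cv2.imwrite("pics/t3c.png",cv2.resize(b[65:185,190:345],(775,600),interpolation=2))
E
```

```text
tool z 0.025564531029076944 r 0.19301837021705562 tcp ang -86.22771550178516 tool-radial ang -78.82447067240741 down [-0.00670946  0.01160811 -0.99991011] F [-2.79723718 -0.25830309  2.0145471 ]
handle angle if touching -79.23460066033081
handle 0.211 10.5 0.83
handle 0.21 101.2 0.71
handle 0.099 51.5 0.29
handle 0.102 -33.2 0.22
cob 0.0957 -34.7 485 0.79
jam_jar 0.0048 -129.6 181 0.59
tin_loaf 0.0956 54.7 398 0.87
long_roll 0.0983 -115.3 261 0.53
ring_roll 0.2694 79.5 484 0.94
```

View pics/t3c.png

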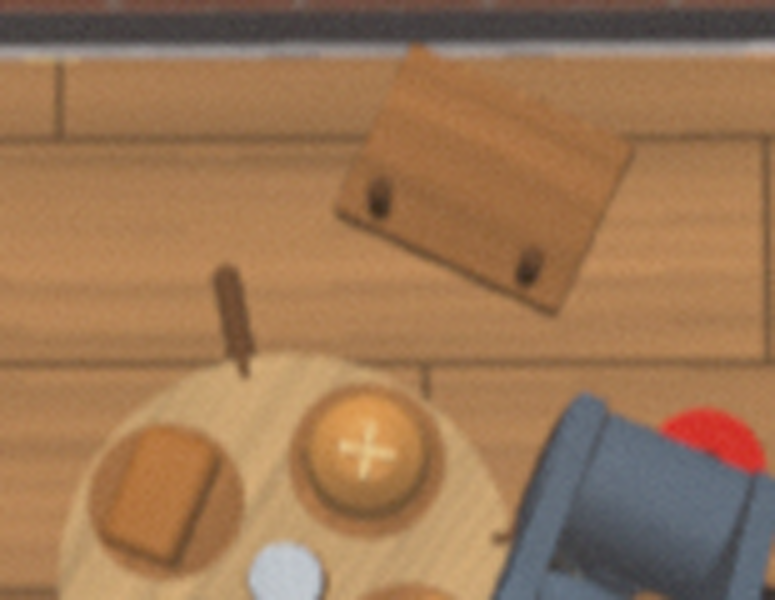

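Emit:
step_arm --steps '[0,0.008,0,0,0,-1.8,0,-0.001,0.007,0,0,0,-1.8,0,-0.001,0.006,0,0,0,-1.8,0,0,0.003,0,0,0,-1,0]'

```text
clock: 12.6
tool_pos: [0.6153, -0.1345, 0.0252]
eef_rot: [[-0.308, 0.951, -0.01], [0.951, 0.308, 0.012], [0.014, -0.006, -1.0]]
wrist_force: [-1.7, -1.9, 0.6]
grip_width: -0.0
```

```bash
python3 st.py;python3 ang.py
python3 - <<'E'
from h import *
np.set_printoptions(precision=4,suppress=True)
# fixed references again: peg tops and dark peg pixel extents; cob centre from colour edge
im,d=save("top","t4");b=cv2.imread("pics/t4.png")
for r in trace("top","cob")[:1]:
    v,u=np.nonzero(r["pixels"]);k=np.c_[u,v].astype(np.float32);c,rr=cv2.minEnclosingCircle(k)
    print("cob px mean",u.mean(),v.mean(),"circ",c,rr,"world@.085",ray_at_z("top",c,.085)[:2])
for r in trace("top","board")[:2]:
    m=r["pixels"].astype(np.uint8);k=max(cv2.findContours(m,0,1)[0],key=cv2.contourArea);rc=cv2.minAreaRect(k)
    print("board",r["confidence"],[ray_at_z("top",q,.02)[:2].round(4).tolist() for q in cv2.boxPoints(rc)])
cv2.imwrite("pics/t4c.png",cv2.resize(b[65:185,190:345],(775,600),interpolation=2))
E
```

```text
tool z 0.02524690732446286 r 0.19247429781315722 tcp ang -79.12995278409802 tool-radial ang -72.05246947079718 down [-0.00975838  0.01188373 -0.99988177] F [-1.70228527 -1.87151655  0.59398027]
handle angle if touching -72.11697114195003
handle 0.222 107.0 0.95
handle 0.209 17.2 0.86
cob 0.0958 -27.8 499 0.62
jam_jar 0.0032 -108.3 219 0.48
tin_loaf 0.0954 62.3 440 0.57
long_roll 0.0952 -110.2 281 0.75
ring_roll 0.3346 62.8 475 0.81
cob px mean 259.6806387225549 153.99001996007985 circ (259.49169921875, 153.86187744140625) 12.689802169799805 world@.085 [0.6638 0.0115]
board 0.62 [[0.8317, 0.0252], [0.9527, -0.0278], [0.8813, -0.184], [0.7611, -0.1306]]
board 0.57 [[0.5125, 0.2668], [0.7941, 0.1233], [0.6692, -0.1145], [0.391, 0.0301]]
```

Emit:
step_arm --steps '[0,0.004,0,0,0,-1,0,0,0.003,0,0,0,-1,0,0,0,0,0,0,0,0]'

```text
clock: 13.4
tool_pos: [0.6205, -0.1327, 0.0252]
eef_rot: [[-0.341, 0.94, -0.012], [0.94, 0.341, 0.012], [0.015, -0.007, -1.0]]
wrist_force: [-0.3, 0.3, 0.2]
grip_width: -0.0001
```

```bash
python3 st.py;python3 ang.py;python3 ang.py|head -5
```

```text
tool z 0.025184854881901392 r 0.19178288970495144 tcp ang -77.493270407975 tool-radial ang -70.03346234636288 down [-0.01205624  0.01196158 -0.99985577] F [-0.33206563  0.29227991  0.16999856]
handle angle if touching -70.45487812570374
handle 0.214 106.5 0.85
handle 0.219 18.3 0.8
handle 0.524 -86.2 0.35
jam_jar 0.0041 -104.5 199 0.7
tin_loaf 0.095 62.8 419 0.86
long_roll 0.0951 -111.3 237 0.66
ring_roll 0.3076 -97.9 386 0.8
handle 0.219 108.9 0.97
handle 0.219 18.6 0.58
cob 0.0955 -26.0 489 0.55
jam_jar 0.0511 8.3 2561 0.64
tin_loaf 0.0957 63.6 432 0.96
```

Emit:
step_arm --steps '[0,-0.01,0,0,0,0,0,-0.01,-0.015,0,0,0,0,0,-0.01,0,-0.03,0,0,0,0,0,0,-0.04,0,0,0,0,-0.03,0,-0.04,0,0,0,0,-0.04,0,-0.03,0,0,0,0,-0.04,-0.01,-0.02,0,0,0,0,-0.04,-0.03,0,0,0,0,0,-0.04,-0.03,0,0,0,0,0,-0.04,-0.03,0,0,0,0,0]'

```text
clock: 15.1
tool_pos: [0.5817, -0.4157, 0.1865]
eef_rot: [[-0.347, 0.938, -0.022], [0.938, 0.347, 0.013], [0.019, -0.016, -1.0]]
wrist_force: [0.7, -0.0, -0.3]
grip_width: -0.0004
```

```bash
python3 ang.py;python3 ang.py|head -6
python3 - <<'E'
from h import *
save("top","t5");b=cv2.imread("pics/t5.png")
cv2.imwrite("pics/t5c.png",cv2.resize(b[70:230,165:365],(800,640)[:1]+(640,),interpolation=2)[:600])
E
```

```text
handle 0.217 21.1 0.89
handle 0.217 108.7 0.75
handle 0.219 -70.4 0.74
handle 0.008 -32.8 0.67
handle 0.206 -160.5 0.58
cob 0.0951 -26.1 474 0.79
jam_jar 0.0037 -103.5 202 0.77
tin_loaf 0.0948 64.4 452 0.97
long_roll 0.0941 156.1 555 0.71
ring_roll 0.2991 -97.8 481 0.96
handle 0.212 105.9 0.84
handle 0.218 -70.0 0.64
handle 0.213 -159.9 0.56
handle 0.209 20.2 0.55
cob 0.0951 -26.2 504 0.88
jam_jar 0.0948 63.9 448 0.57
```

View pics/t5c.png

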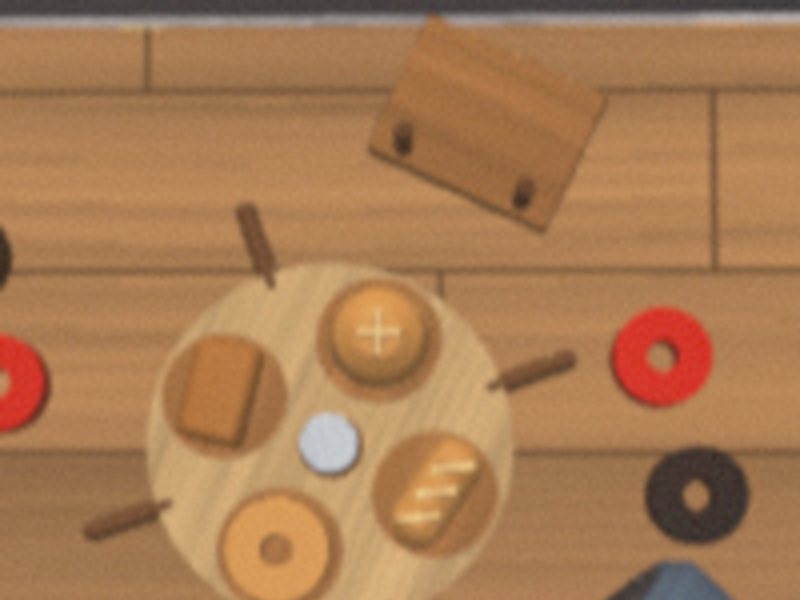

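Run:
```python
from h import *
np.set_printoptions(precision=4,suppress=True)
W=lambda x,y,z:ray_at_z("top",(165+(x+.5)/4-.5,70+(y+.5)/4-.5),z)[:2]
ang=lambda p:np.degrees(np.arctan2(p[1],p[0]))
C,R_,T_,L=[W(*q,.064) for q in((379,340.5),(279.5,549),(225.5,396),(435,494))]
hub=(C+R_+T_+L)/4;print("hub seats",hub,"cob-ring dir",ang(C-R_),"tin-long dir-90",ang(T_-L)-90,"lens",np.linalg.norm(C-R_),np.linalg.norm(T_-L))
bc=np.mean([W(*q,.02) for q in((369,150),(544,233),(608,99),(434,15))],axis=0)
pt=(W(404,129,.08)+W(524,183,.08))/2; pd=W(404,129,.08)-W(524,183,.08)
for h in(hub,np.array([.579,.0545])): print("hub",h,"board ctr",ang(bc-h),"pegs mid",ang(pt-h),np.linalg.norm(pt-h),"peg normal",ang(pd)-90,np.linalg.norm(pd))
# disc outline fit by colour: light wood vs table
b=cv2.imread("pics/t5.png");lab=cv2.cvtColor(cv2.GaussianBlur(b,(3,3),0),cv2.COLOR_BGR2LAB)
c0=proj("top",[*hub,.064]);pts=[]
g=lab[:,:,0].astype(float)
for a in np.radians(np.arange(0,360,3)):
    rr=np.arange(.135,.165,.001)
    P=[proj("top",[hub[0]+r*np.cos(a),hub[1]+r*np.sin(a),.064]) for r in rr]
    v=np.array([cv2.getRectSubPix(g.astype(np.float32),(1,1),tuple(map(float,p)))[0,0] for p in P])
    dv=np.gradient(v);i=np.argmin(dv)
    if dv[i]<-1.5: pts.append(hub+rr[i]*np.array([np.cos(a),np.sin(a)]))
P=np.array(pts)
for _ in range(4):
    A=np.c_[2*P,np.ones(len(P))];s=np.linalg.lstsq(A,(P**2).sum(1),rcond=None)[0];r=np.sqrt(s[2]+s[:2]@s[:2]);e=abs(np.linalg.norm(P-s[:2],axis=1)-r);P=P[e<.005]
print("disc fit",s[:2],r,len(P))
```

```text
hub seats [0.5784 0.0525] cob-ring dir -25.345651531288045 tin-long dir-90 -25.084478431880427 lens 0.18890590848665806 0.189334568961244
hub [0.5784 0.0525] board ctr -25.57056809334543 pegs mid -25.04005720889483 0.2583398247819754 peg normal -24.687979573757048 0.10718441290362093
hub [0.579  0.0545] board ctr -25.959090429076614 pegs mid -25.50379429970639 0.2586809512473892 peg normal -24.687979573757048 0.10718441290362093Traceback (most recent call last):
  File "<stdin>", line 16, in <module>
  File "h.py", line 8, in proj
    p=camera_params(cam);K=np.array(p["intrinsics"]);T=np.linalg.inv(np.array(p["world_from_camera"]))
ValueError: time passes only in moves, steps and waits
```

The seat line is at about -25.2°, the cob at about -24.9°, and the board direction at -25.0 to -25.6°. That is aligned to within about half a degree, the hand is clear, and every bread is on its seat. I hand the job in.

```bash
python3 -c "
from bench import *
s=sense();print(s['clock'],s['wrist_force']);print(close_job())"
```

```text
15.85 [-0.49989481 -0.23454253 -0.0772978 ]
the job is handed in; nothing more can be done
None
```

I turned the stand about 61° anticlockwise with the closed fingertips on one handle, so the cob now stands in front of the serving board. I then drew the hand well clear and handed the job in at about 16 s.

**First push missed:** the real fingertip was about 30 mm higher than the reported tool pose implied, so the finger passed over the handle without touching it. I measured the tip height in the depth image, went back, came down lower and pushed again, with about 3 N at the wrist.

**Last checks:**

| Measured from above | Direction from the turning axis |
|---|---|
| Cob's seat | about -25.2° |
| Cob | about -24.9° |
| Middle between the pegs | -25.0° |
| Board centre | -25.6° |

- **Alignment:** using the first estimate of the turning axis, 2 mm away, the cob reads -26.1° and the pegs and board -25.5° to -26.0°. Either way the cob is in line to within about 0.7°, or roughly 1 mm at the cob.
- **Breads and jar:** the last picture shows all four breads on their seats and the jar in the middle.
- **Other objects:** I only ever pushed on the handle. The last picture showed just part of the table; what it showed of the board and the coloured rings was in place. I did not re-check the dish, honey jar, mug, brush, spatula or loaf.
- **Check that failed:** a last fit of the disc's outline stopped on a script error, and I did not repeat it.

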